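Open the rinse bath and hang the dipper on its rim

ROBOT

A 6-joint arm with a two-finger parallel gripper is mounted at the origin on a cart in front of the work surface, level with it; the furniture and walls round the work are solid. World frame = base frame: x ahead of the robot, y to its left, z up, the work surface at z = 0. Lengths are in m, angles in rad, forces in N, time in s.
With the tool pointing down it reaches from about 0.375 to 0.9 m from the base axis. Payload 3.1 kg.
Tool frame: the origin (TCP) lies between the finger pads; the fingertips stand 22 mm ahead of it and the grasp point (between the pads) lies 3 mm ahead of it; z points along the fingers, y is the line along which they close (so a half turn about z gives the same grasp; the last joint's range is limited). The gripper opens to 87 mm and grips with 3 to 60 N. Pads are 19 mm wide; open, the fingers measure 117 mm over their backs; the gripper's body (75 mm by 190 mm) begins 51 mm behind the grasp point.
Start: joints at [-1.391, 0.527, 1.433, -0, 1.181, -0.178], TCP at [0.219, -0.585, 0.245] pointing down, gripper open.
Joint ranges: [-3.08, 3.08], [-0.75, 2.2], [0.22, 2.44], [-1.43, 4.57], [0, 2.65], [-2.85, 2.85]. Speed limits (rad/s): [2.79, 2.79, 3.14, 3.14, 3.14, 3.14].

INTERFACE

Orientations are given as a unit quaternion [x, y, z, w].
In Python, from rig import robot gives the robot as it stands.
- The arm moves only by the tool move_arm, never from a script. Its argument "series" is text: rows parted by semicolons, each of 6 numbers parted by spaces: the shift along the tool's x, y, z in mm, then the turn, a rotation vector about the tool's x, y, z in degrees. In form: dx dy dz ax ay az; .... A call has 1 to 8 rows; each row is the pose to reach, as a shift and turn from the pose commanded when the call began, along the tool's axes at that moment; what a row does not reach only later rows make up. A row lasts 1/12 s, in which the tool goes at most 41.7 mm and 7.16 degrees, less where a joint would pass 70% of its speed; a pose out of reach is approached as far as the arm can. A call with a gripper value outside its range is refused whole. "jaw" is the opening, from 0 (shut) to 1 (fully open), set as the call begins (left out, the last holds). The fingers move at their own pace and stop on an object; "newtons" is the grip in N (left out, the last holds). Time passes only in rows, so rows that repeat a pose let the fingers close. It gives the time, the measured TCP pose, the force, the opening and the grip force at its end, in the units of the state.
- robot.get_obs(): the state, without advancing time (a new reading comes with each control period).
- robot.camera(name): name is "side" or "top"; returns a dict with "img" (400x640x3 uint8, red, green, blue), "mtx" (3x3 intrinsics, pixels), "world_to_cam" (4x4, takes a point from world to camera coordinates). Camera axes: x right, y down, z forward; pixel columns grow to the right and rows downward; lengths in m; the calibration is good to about 2 mm. A picture is of the moment at which its call begins. There is no depth.
- robot.hand_in(): hands the job in; it is judged then, once.
Trained networks look in a picture, given as the dict that the camera call returned (one of the last four; its "shot" number tells which), for a name from the list of things; names that differ only in an ending like _2 or _b are one class to them, and where a whole thing is asked for, a point or a joint stands for the part that bears it (a point fixed in the world has none). Each returns a list of dicts, best first, with "p" (0 to 1); they miss things now and then, are a little off and sometimes report something else, mostly with a low value. They report only what shows in the picture. A call takes as long as a camera call.
- robot.search_frame(picture, thing): "xyz" ([x, y, z] in m, in world coordinates, good to about 4 mm: the middle of the surface that is visible of it).
- robot.tip_of(picture, thing): "xyz" ([x, y, z] in m, in world coordinates, good to about 4 mm: a listed point, or the origin of a listed thing).
The state is a dict: "time": time; "q": joint angles; "joint_velocities": joint speeds; "joint_torque": joint torques, N m; "position": TCP position; "tool_rot": TCP orientation; "ft_force": force on the tool from outside, world axes, zero at the start; "moment": the same for the moment, N m; "grip_width": finger opening in m; "grip_force": force on a finger pad.
Only numpy, scipy, OpenCV 4.12 (cv2) and the standard library are available. Lean on these libraries where they do the work, as an engineer would, in place of code of your own. Each camera call takes 0.05 s, during which the arm holds its last target. There are 200 camera calls.

TASK

Push the rinse bath's sliding cover fully open towards the control deck. Then hang the steel dipper by its hook over the blue end rim, fully down on the rim, with its cup hanging upright inside the tank and the hook outside, lowering it gently (no dropping or slamming) so that the cap strip stays in the cup. Leave the cover open and do not disturb the bottles, the timer or the tape roll.

Things in the scene. Friction and masses are not known exactly. Their poses are not given: they have to be found in the camera images.
- bath: white rinse bath fixed to the bench, 150 (x) by 280 (y) by 105 mm high; origin under its centre; x across it, away from the robot, y along it to its control deck, z up. Its open tank (inside 134 by 161 mm, floor 86 mm below the rim) lies at the -y end, the deck at +y
- bath_rim (a point): middle of the top edge of the bath's blue end rim, 136.5 mm to -y of the bath's centre; axes as the bath. The rim tops an upright end wall 7 mm thick (y) and 134 mm long (x); outside lies at -y, the tank at +y
- cover (a joint): sliding cover, a 5 mm aluminium plate on top of the walls with a black upstanding push lip; 0 = closed, 0.115 m = fully open (stop), growing towards the bath's +y. Needs about 3 N and stays where it is left
- cover_lip (a point): centre of the -y face of the cover's black push lip, the face to push on (towards +y); moves with the cover, axes as the bath. Lip 90 mm long (x), 7 mm thick; its top 16 mm above this point, the cover plate's surface 14 mm below it. Cover closed: 11.5 mm to +y of the blue rim's middle and 19.5 mm above it
- dipper: the steel dipper; origin at the centre of the cup's underside, axes as described for the grip tab
- dipper_grip (a point): centre of the orange grip tab on top of the steel dipper, where to grasp. Tab 20 (x) by 14 (y) by 45 mm high; pinch it across y. Dipper: 160 g, 145 mm high, stands upright on its cup, z up; x runs from hook to cup, so the hook points to -x. This point is 122.5 mm above the cup's underside and nearly over the centre of mass
- dipper_hook (a point): middle of the gap under the hook's flat bridge, at the bridge's underside, which rests on a rim: 26 mm to -x of the grip centre, 47.5 mm below it and 75 mm above the cup's underside; axes as the dipper. Gap 18 mm wide (x), hook 16 mm wide (y); outer leg reaches 32 mm below this point, its tip flared out to 17 mm to -x
- dipper_cup (a point): point on the cup's axis, 8 mm above its underside; axes as the dipper. Cup 52 mm in diameter, 34 mm high, open on top; its axis is 40 mm to +x of the hook gap's middle
- cap_strip_mid (a point): centre of a white strip of four caps, 40x8x7 mm, lying loose in the dipper's cup
- bottle_amber: amber glass bottle with white cap, 56 mm diameter, 120 mm high, bystander; origin at its underside
- bottle_wash: white bottle with purple cap, the one nearer the bath, 60 mm diameter, 135 mm high, bystander; origin at its underside
- timer: white digital timer, 60x66x18 mm, bystander; origin at its underside
- tape_roll: beige roll of tape lying flat, 48 mm diameter, 18 mm high, bystander; origin at its underside

How it is judged:
By the outcome, as a careful person would: the job done as asked, in the order asked, and still so for the second after the job is handed in, with the robot touching nothing.
It also fails if it takes over 54 s, if anything falls off the work surface, if the arm or the gripper's body presses on something with over 40 N, if the wrist force passes 120 N, or if a joint passes its speed limit or range.

## Working session

There is one attempt and no reset: what is moved stays moved. The work goes in short steps, Python scripts to look and compute and a tool call to move; the robot and the scene stay as the last step left them, time stands still between calls to the robot, and variables do not carry over. Pictures are saved under pics/ and viewed, at most 10 in all, crops included, and the job is handed in when it is done.

Besides the shell and the picture viewer there is one more tool, called after "Call:" by a JSON object that holds its "fn" and its "kwargs". move_arm: Moves the arm, as the interface text tells. Its arguments: {"type":"object","properties":{"series":{"type":"string"},"jaw":{"type":"number"},"newtons":{"type":"number"}},"required":["series"]}

```bash
mkdir -p pics; ls
cat > h.py <<'E'
from rig import robot
import cv2, numpy as np
from scipy.spatial.transform import Rotation as R
def shot(n,save=None):
    c=robot.camera(n)
    if save: cv2.imwrite(f'pics/{save}.png',c['img'][:,:,::-1])
    return c
def proj(c,p):
    q=c['world_to_cam']@np.r_[p,1]; u=c['mtx']@q[:3]; return (u[:2]/u[2]).round(0)
def look(c,things,tip=True):
    for t in things:
        try:
            for d in (robot.tip_of if tip else robot.search_frame)(c,t)[:2]:
                print(t,np.round(d['xyz'],4),round(d['p'],2),proj(c,d['xyz']))
        except Exception as e: print(t,e)
def state():
    o=robot.get_obs(); print('t',o['time'],'p',np.round(o['position'],4),'f',np.round(o['ft_force'],1),'w',o['grip_width']); print(R.from_quat(o['tool_rot']).as_matrix().round(4))
    return o
E
python3 - <<'E'
from h import *
state()
T=['bath','bath_rim','cover_lip','dipper','dipper_grip','dipper_hook','dipper_cup','cap_strip_mid','bottle_amber','bottle_wash','timer','tape_roll']
for n in ['side','top']:
    c=shot(n,n+'0'); print(n,np.linalg.inv(c['world_to_cam']).round(3)); look(c,T)
E
```

```text
pics
t 0.0 p [ 0.2194 -0.5845  0.2436] f [ 0.1 -0.2  0.4] w 0.08701210141503923
[[ 9.363e-01  3.512e-01 -4.000e-04]
 [ 3.512e-01 -9.363e-01  2.100e-03]
 [ 4.000e-04 -2.100e-03 -1.000e+00]]
side [[-0.97  -0.164  0.179  0.365]
 [-0.242  0.603 -0.761  1.008]
 [ 0.017 -0.781 -0.624  0.838]
 [ 0.     0.     0.     1.   ]]
bath [ 0.5069  0.2759 -0.0049] 0.74 [333. 287.]
cover_lip [0.5084 0.162  0.1225] 0.55 [346. 209.]
dipper [ 0.4579 -0.1459 -0.0006] 0.83 [385. 177.]
dipper_grip [ 0.4703 -0.1569  0.1236] 0.89 [385. 136.]
dipper_hook [ 0.4878 -0.1741  0.0766] 0.64 [378. 147.]
dipper_cup [ 0.4587 -0.1487  0.0053] 0.67 [385. 175.]
bottle_amber [ 0.4559 -0.1456  0.0026] 0.58 [385. 177.]
bottle_amber [ 0.6069 -0.1881 -0.0028] 0.56 [335. 161.]
bottle_wash [0.6909 0.192  0.0028] 0.75 [264. 243.]
timer [ 0.6458  0.4584 -0.001 ] 0.71 [242. 342.]
timer [ 0.6068 -0.1903 -0.0019] 0.68 [335. 161.]
tape_roll [ 0.6733  0.3091 -0.0015] 0.78 [254. 283.]
top [[ 0.081 -0.974  0.212  0.302]
 [-0.997 -0.08   0.014  0.119]
 [ 0.003 -0.212 -0.977  1.324]
 [ 0.     0.     0.     1.   ]]
bath [0.5044 0.2782 0.0012] 0.59 [274. 221.]
bath [ 0.4592 -0.1452  0.0064] 0.52 [406. 245.]
bath_rim [0.5127 0.1387 0.1081] 0.95 [318. 216.]
bath_rim [ 0.4715 -0.1542  0.1234] 0.72 [417. 237.]
cover_lip [0.5123 0.1619 0.1266] 0.9 [310. 214.]
cover_lip [ 0.4575 -0.1453  0.0072] 0.35 [406. 246.]
dipper [ 0.4593 -0.1457 -0.0012] 0.57 [405. 246.]
dipper [0.5125 0.1378 0.1075] 0.3 [318. 216.]
dipper_grip [ 0.4694 -0.1541  0.1247] 0.86 [417. 238.]
dipper_hook [ 0.4867 -0.1725  0.0708] 0.64 [419. 235.]
dipper_cup [ 0.454  -0.1453  0.0068] 0.77 [406. 247.]
cap_strip_mid [ 0.4595 -0.1476  0.0068] 0.54 [406. 245.]
bottle_amber [ 0.6055 -0.1878  0.0037] 0.66 [420. 201.]
bottle_wash [ 0.6939  0.1837 -0.0023] 0.6 [309. 167.]
timer [ 0.6454  0.4588 -0.0014] 0.69 [224. 174.]
tape_roll [0.6754 0.3115 0.0009] 0.44 [270. 169.]
```

View pics/side0.png

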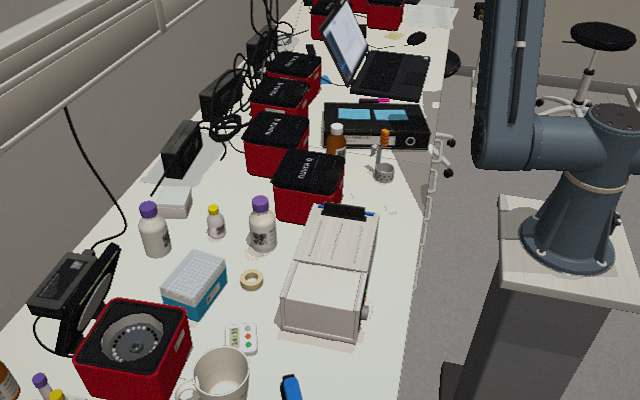

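View pics/top0.png

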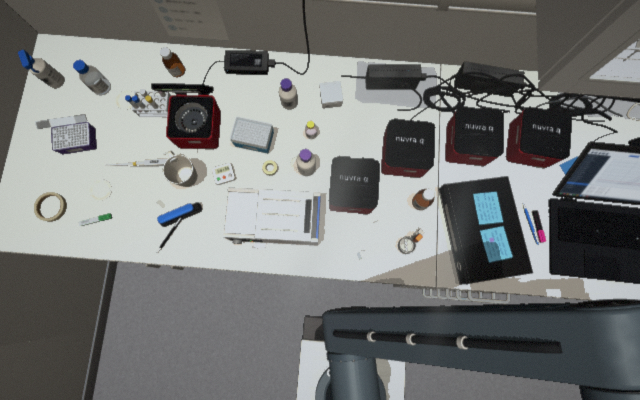

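The side view shows the bath at (330,270), with its lip and blue rim at (346,210), and the dipper with its orange tab at (385,138). The top view shows the rim at (318,216) and the dipper at (410,242). A red/black box at (355,185) stands next to the rim, so I need its height and a closer look at the alignments.

Run:
```python
import cv2,numpy as np
t=cv2.imread('pics/top0.png');s=cv2.imread('pics/side0.png')
a=cv2.resize(t[150:260,220:430],None,fx=3.8,fy=3.8,interpolation=cv2.INTER_CUBIC)[:, :798]
b=cv2.resize(s[125:285,260:410],None,fx=3.6,fy=3.6,interpolation=cv2.INTER_CUBIC)
cv2.imwrite('pics/a.png',a);cv2.imwrite('pics/b.png',b)
```

```text
(no output)
```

View pics/a.png

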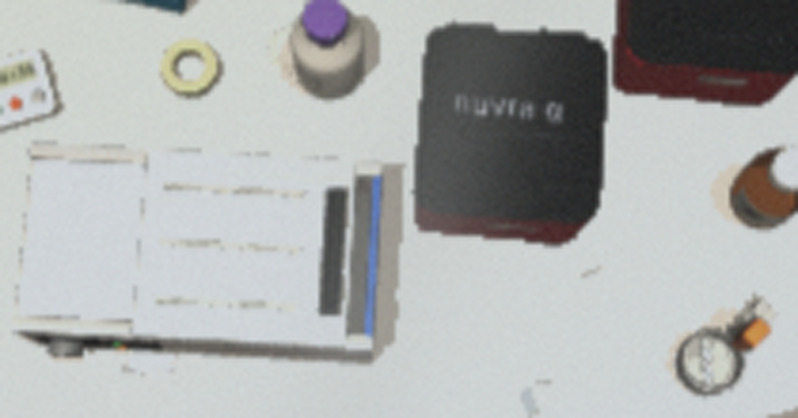

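View pics/b.png

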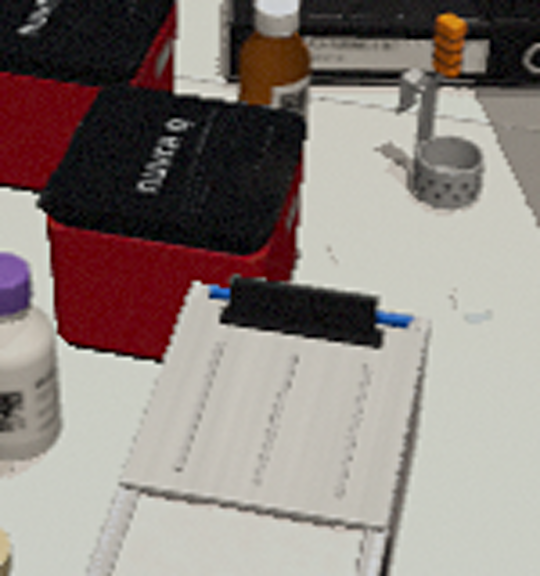

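Crop a shows the rim ends at (379,178) and (369,335), the lip, the box lid's near corner at (417,218), and the dipper with its hook pointing up-right and the strip in the cup. Crop b shows the same rim ends at (208,291) and (412,320), and the lid corner near (258,250). I'll triangulate these points.

```bash
cat >> h.py <<'E'
def tri(ct,cs,pt,ps):
    P=[c['mtx']@c['world_to_cam'][:3] for c in (ct,cs)]
    X=cv2.triangulatePoints(P[0],P[1],np.float64(pt).T,np.float64(ps).T); return (X[:3]/X[3]).T
E
python3 - <<'E'
from h import *
ct=shot('top');cs=shot('side')
A=np.array([(379,178),(369,335),(417,218),(346,188),(340,315),(757,333)])/3.8+[220,150]
B=np.array([(208,291),(412,320),(258,250),(231,279),(379,297),(451,45)])/3.6+[260,125]
X=tri(ct,cs,A,B)
for n,x in zip(['rim far','rim near','box corner','lip far','lip near','tab'],X): print(n,x.round(4))
print('rim mid',(X[0]+X[1])/2,'yaw',np.degrees(np.arctan2(*(X[0]-X[1])[[1,0]])),'lip yaw',np.degrees(np.arctan2(*(X[3]-X[4])[[1,0]])))
for c in (ct,cs): look(c,['dipper_hook','dipper_cup','dipper_grip','cover_lip','bath_rim'])
E
```

```text
rim far [0.5757 0.1373 0.0973]
rim near [0.4479 0.1347 0.1002]
box corner [0.5482 0.1051 0.1102]
lip far [0.5566 0.1615 0.1305]
lip near [0.4631 0.1576 0.1324]
tab [ 0.4702 -0.1616  0.117 ]
rim mid [0.5117936  0.13603047 0.09875609] yaw 1.1508271474696052 lip yaw 2.377262157870263
dipper_hook [ 0.491  -0.1728  0.0742] 0.53 [420. 233.]
dipper_hook [0.5106 0.1643 0.1288] 0.37 [309. 215.]
dipper_grip [ 0.4698 -0.1555  0.1235] 0.59 [418. 238.]
dipper_grip [ 0.491  -0.1723  0.0728] 0.55 [419. 233.]
cover_lip [0.512  0.1652 0.1275] 0.72 [309. 214.]
bath_rim [0.5084 0.1374 0.1096] 0.92 [318. 217.]
bath_rim [ 0.6498  0.4598 -0.001 ] 0.56 [224. 173.]
dipper_hook [ 0.4897 -0.1731  0.0771] 0.77 [377. 147.]
dipper_hook [0.5114 0.1383 0.1046] 0.54 [346. 209.]
dipper_cup [ 0.4555 -0.1468  0.005 ] 0.76 [386. 176.]
dipper_grip [ 0.47   -0.155   0.1212] 0.98 [385. 137.]
bath_rim [0.5104 0.141  0.104 ] 0.88 [346. 210.]
```

```bash
cat >> h.py <<'E'
def plan(pos,th,o=None):
    "shift (mm) and turn (deg) in tool axes from present pose to TCP pos, tool y at world angle th, pointing down"
    o=o or state(); M=R.from_quat(o['tool_rot']); t=np.radians(th); c,s=np.cos(t),np.sin(t)
    T=R.from_matrix(np.array([[-s,c,0],[c,s,0],[0,0,-1]]).T.reshape(3,3).T) if 0 else R.from_matrix(np.column_stack([[-s,c,0],[c,s,0],[0,0,-1]]))
    print('shift',(M.inv().apply(np.array(pos)-o['position'])*1000).round(1),'turn',np.degrees((M.inv()*T).as_rotvec()).round(2))
E
python3 - <<'E'
from h import *
plan([0.511,0.112,0.245],2)
E
```

```text
t 1.9 p [ 0.2195 -0.5852  0.2445] f [ 0.7 -0.1  0. ] w 0.0869794398249861
[[ 0.9363  0.3511  0.    ]
 [ 0.3511 -0.9363  0.    ]
 [ 0.     -0.     -1.    ]]
shift [ 5.177e+02 -5.504e+02 -4.000e-01] turn [ -0.    -0.   -71.44]
```

Call:
{"fn": "move_arm", "kwargs": {"series": "27 -29 0 0 0 -6; 55 -58 0 0 0 -12; 82 -87 0 0 0 -18; 110 -117 0 0 0 -24; 137 -146 0 0 0 -30; 164 -175 0 0 0 -36; 192 -204 0 0 0 -42; 219 -233 0 0 0 -48", "jaw": 0.35, "newtons": 20}}

```text
time: 2.57
position: [0.3432, -0.2884, 0.2448]
tool_rot: [0.825, 0.565, 0.0, 0.0]
ft_force: [0.6, -0.8, -0.5]
grip_width: 0.0417
grip_force: 0.0
```

Run:
```python
from h import *
plan([0.511,0.112,0.245],2)
```

```text
t 2.5667 p [ 0.3432 -0.2884  0.2448] f [ 0.6 -0.8 -0.5] w 0.04169869474031324
[[ 3.614e-01  9.324e-01  6.000e-04]
 [ 9.324e-01 -3.614e-01 -5.000e-04]
 [-3.000e-04  8.000e-04 -1.000e+00]]
shift [ 4.34e+02  1.18e+01 -3.00e-01] turn [ 4.000e-02  2.000e-02 -2.318e+01]
```

Call:
{"fn": "move_arm", "kwargs": {"series": "40 1 0 0 0 -4; 80 2 0 0 0 -8; 120 3 0 0 0 -12; 160 4 0 0 0 -16; 200 6 0 0 0 -20; 240 7 0 0 0 -23; 280 8 0 0 0 -23; 320 9 0 0 0 -23"}}

```text
time: 3.23
position: [0.4687, 0.0064, 0.2449]
tool_rot: [0.697, 0.717, 0.0, 0.0]
ft_force: [0.6, -1.0, -0.4]
grip_width: 0.0307
grip_force: 0.0
```

Run:
```python
from h import *
plan([0.511,0.112,0.139],2)
```

```text
t 3.2333 p [0.4687 0.0064 0.2449] f [ 0.6 -1.  -0.4] w 0.03066603584020282
[[-2.740e-02  9.996e-01  8.000e-04]
 [ 9.996e-01  2.740e-02 -3.000e-04]
 [-3.000e-04  8.000e-04 -1.000e+00]]
shift [104.4  45.1 105.9] turn [ 0.05  0.02 -0.43]
```

Call:
{"fn": "move_arm", "kwargs": {"series": "35 15 0 0 0 0; 70 30 0 0 0 0; 104 45 0 0 0 -0.4; 104 45 20 0 0 -0.4; 104 45 50 0 0 -0.4; 104 45 80 0 0 -0.4; 104 45 98 0 0 -0.4; 104 45 106 0 0 -0.4"}}

```text
time: 3.9
position: [0.5086, 0.1098, 0.1361]
tool_rot: [0.695, 0.719, -0.002, -0.002]
ft_force: [-0.4, -0.5, 0.7]
grip_width: 0.0303
grip_force: 0.0
```

Run:
```python
from h import *
plan([0.511,0.112,0.139],2)
c=shot('side','s1'); look(c,['cover_lip'])
i=c['img'][150:290,250:420,::-1]; cv2.imwrite('pics/s1c.png',cv2.resize(i,None,fx=3.5,fy=3.5))
```

```text
t 3.9 p [0.5086 0.1098 0.1361] f [-0.4 -0.5  0.7] w 0.030297866823032565
[[-3.460e-02  9.994e-01 -4.800e-03]
 [ 9.994e-01  3.460e-02 -0.000e+00]
 [ 1.000e-04 -4.800e-03 -1.000e+00]]
shift [ 2.1  2.4 -2.9] turn [-0.28 -0.01 -0.02]
cover_lip [0.5105 0.164  0.1227] 0.58 [345. 210.]
```

View pics/s1c.png

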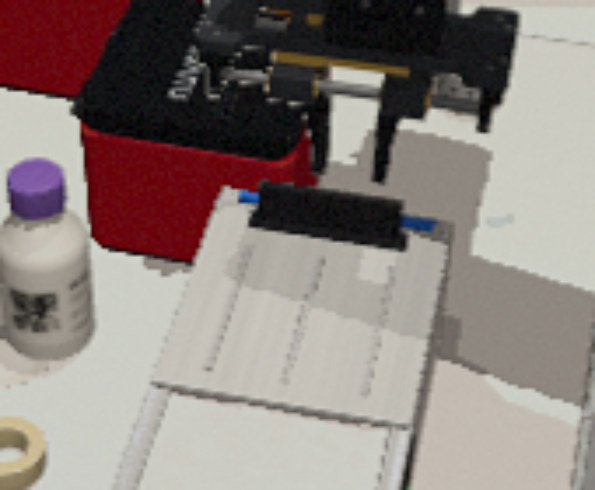

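The fingers stand at (320,170) and (380,175) in the crop, behind the lip and above the cover surface. Now I push.

Call:
{"fn": "move_arm", "kwargs": {"series": "12 0 0 0 0 0; 24 0 0 0 0 0; 34 0 0 0 0 0; 44 0 0 0 0 0; 56 0 0 0 0 0; 70 0 0 0 0 0; 84 0 0 0 0 0; 98 0 0 0 0 0"}}

```text
time: 4.67
position: [0.5079, 0.2086, 0.1396]
tool_rot: [0.695, 0.719, 0.001, 0.001]
ft_force: [1.4, -3.3, 1.5]
grip_width: 0.0305
grip_force: 1.8
```

Call:
{"fn": "move_arm", "kwargs": {"series": "12 0 0 0 0 0; 22 0 0 0 0 0; 30 0 0 0 0 0; 36 0 0 0 0 0"}}

```text
time: 5.0
position: [0.5057, 0.2446, 0.1387]
tool_rot: [0.695, 0.719, 0.0, 0.0]
ft_force: [2.0, -2.8, 1.3]
grip_width: 0.031
grip_force: 1.4
```

Run:
```python
from h import *
state()
c=shot('side'); look(c,['cover_lip']); c=shot('top','t2'); look(c,['cover_lip','bath_rim'])
```

```text
t 5.0 p [0.5057 0.2446 0.1387] f [ 2.  -2.8  1.3] w 0.03098125016902073
[[-3.500e-02  9.994e-01  5.000e-04]
 [ 9.994e-01  3.500e-02 -1.000e-04]
 [-1.000e-04  5.000e-04 -1.000e+00]]
cover_lip [0.5081 0.2551 0.1203] 0.77 [336. 238.]
bath_rim [0.511  0.138  0.1051] 0.71 [318. 217.]
```

Call:
{"fn": "move_arm", "kwargs": {"series": "3 0 0 0 0 0; 6 0 0 0 0 0; 8 0 0 0 0 0; 10 0 0 0 0 0"}}

```text
time: 5.58
position: [0.5047, 0.2531, 0.1382]
tool_rot: [0.695, 0.719, -0.001, -0.0]
ft_force: [-0.6, -2.8, -0.4]
grip_width: 0.0304
grip_force: 1.3
```

Call:
{"fn": "move_arm", "kwargs": {"series": "1 0 0 0 0 0; 2 0 0 0 0 0; 3 0 0 0 0 0"}}

```text
time: 5.83
position: [0.5047, 0.2536, 0.1382]
tool_rot: [0.694, 0.72, -0.003, 0.001]
ft_force: [0.3, -15.3, 1.9]
grip_width: 0.0303
grip_force: 7.2
```

The force jumped to 15 N, so the cover is at its stop. I'll back off, raise the arm and go over the dipper.

Call:
{"fn": "move_arm", "kwargs": {"series": "-10 0 0 0 0 0; -20 0 -10 0 0 0; -30 0 -45 0 0 0; -50 0 -85 0 0 0; -85 0 -108 0 0 0; -125 0 -108 0 0 5; -165 0 -108 0 0 10; -205 0 -108 0 0 15", "jaw": 0.7}}

```text
time: 6.5
position: [0.5129, 0.0502, 0.2487]
tool_rot: [0.784, 0.621, 0.002, 0.001]
ft_force: [0.6, -0.5, 0.1]
grip_width: 0.0601
grip_force: 0.0
```

Run:
```python
from h import *
plan([0.470,-0.155,0.245],49)
for n in ['side','top']:
    c=shot(n); look(c,['cover_lip','dipper_hook','dipper_cup','dipper_grip','bath_rim'])
```

```text
t 6.5 p [0.5129 0.0502 0.2487] f [ 0.6 -0.5  0.1] w 0.06014077688825451
[[ 2.292e-01  9.734e-01  4.700e-03]
 [ 9.734e-01 -2.292e-01  5.000e-04]
 [ 1.500e-03  4.500e-03 -1.000e+00]]
shift [-209.5    5.3    3.4] turn [ 2.800e-01  6.000e-02 -6.225e+01]
cover_lip [0.5076 0.2657 0.1215] 0.78 [336. 242.]
dipper_hook [ 0.4866 -0.1725  0.0733] 0.57 [378. 148.]
dipper_cup [ 0.4585 -0.1462  0.0068] 0.74 [385. 175.]
dipper_cup [6.939e-01 1.938e-01 5.000e-04] 0.48 [263. 244.]
dipper_grip [ 0.4701 -0.1558  0.1226] 0.69 [385. 137.]
bath_rim [0.5133 0.1403 0.1021] 0.6 [345. 210.]
cover_lip [0.5077 0.2652 0.1274] 0.62 [274. 213.]
dipper_hook [ 0.488  -0.1674  0.0738] 0.76 [418. 234.]
dipper_cup [ 0.4562 -0.1453  0.0079] 0.84 [406. 246.]
dipper_cup [ 0.4583 -0.1446  0.0062] 0.21 [405. 246.]
dipper_grip [ 0.4684 -0.1558  0.1255] 0.83 [418. 238.]
bath_rim [0.5111 0.1346 0.1078] 0.58 [319. 217.]
```

Call:
{"fn": "move_arm", "kwargs": {"series": "-27 1 0 0 0 -7; -54 2 0 0 0 -14; -81 3 0 0 0 -21; -108 3 0 0 0 -28; -135 4 0 0 0 -35; -162 4 2 0 0 -42; -189 5 3 0 0 -49; -210 5 3 0 0 -56"}}

```text
time: 7.77
position: [0.4695, -0.1554, 0.2434]
tool_rot: [0.396, 0.918, -0.0, 0.0]
ft_force: [0.0, 0.1, -0.1]
grip_width: 0.0607
grip_force: 0.0
```

Call:
{"fn": "move_arm", "kwargs": {"series": "0 0 0 0 0 -4; 0 0 0 0 0 -7; 0 0 0 0 0 -7"}}

```text
time: 8.02
position: [0.4697, -0.1541, 0.2434]
tool_rot: [0.342, 0.94, 0.0, -0.0]
ft_force: [-0.8, 0.3, 0.1]
grip_width: 0.0607
grip_force: 0.0
```

Run:
```python
from h import *
plan([0.4696,-0.1555,0.1255],50)
c=shot('side','s3'); look(c,['dipper_grip'])
```

```text
t 8.0167 p [ 0.4697 -0.1541  0.2434] f [-0.8  0.3  0.1] w 0.06066899695591684
[[-7.660e-01  6.429e-01 -1.000e-04]
 [ 6.429e-01  7.660e-01  2.000e-04]
 [ 2.000e-04  1.000e-04 -1.000e+00]]
shift [ -0.8  -1.1 117.9] turn [ 0.   -0.01 -0.01]
dipper_grip [ 0.4694 -0.158   0.1231] 0.71 [385. 136.]
```

Call:
{"fn": "move_arm", "kwargs": {"series": "-1 -1 20 0 0 0; -1 -1 45 0 0 0; -1 -1 70 0 0 0; -1 -1 90 0 0 0; -1 -1 107 0 0 0; -1 -1 115 0 0 0; -1 -1 118 0 0 0; -1 -1 118 0 0 0"}}

```text
time: 8.78
position: [0.4699, -0.1551, 0.1252]
tool_rot: [0.342, 0.94, 0.0, -0.0]
ft_force: [-0.1, 0.4, 0.7]
grip_width: 0.0609
grip_force: 0.0
```

Run:
```python
from h import *
state()
c=shot('side'); look(c,['dipper_grip','dipper_hook'])
a=cv2.resize(c['img'][90:200,330:440,::-1],None,fx=4,fy=4)
c=shot('top'); look(c,['dipper_grip','dipper_hook'])
b=cv2.resize(c['img'][190:280,370:460,::-1],(440,440))[:, :350]
cv2.imwrite('pics/g.png',np.hstack([a,b]))
```

```text
t 8.7833 p [ 0.4699 -0.1551  0.1252] f [-0.1  0.4  0.7] w 0.060874405900549634
[[-7.657e-01  6.432e-01 -7.000e-04]
 [ 6.432e-01  7.657e-01  4.000e-04]
 [ 8.000e-04 -1.000e-04 -1.000e+00]]
dipper_grip [ 0.4717 -0.1565  0.1218] 0.63 [384. 137.]
dipper_hook [ 0.4884 -0.1703  0.075 ] 0.79 [377. 148.]
dipper_hook [ 0.6744  0.3102 -0.0032] 0.34 [254. 283.]
dipper_grip [0.506  0.2781 0.0015] 0.71 [274. 220.]
dipper_grip [6.472e-01 4.577e-01 6.000e-04] 0.66 [225. 174.]
```

View pics/g.png

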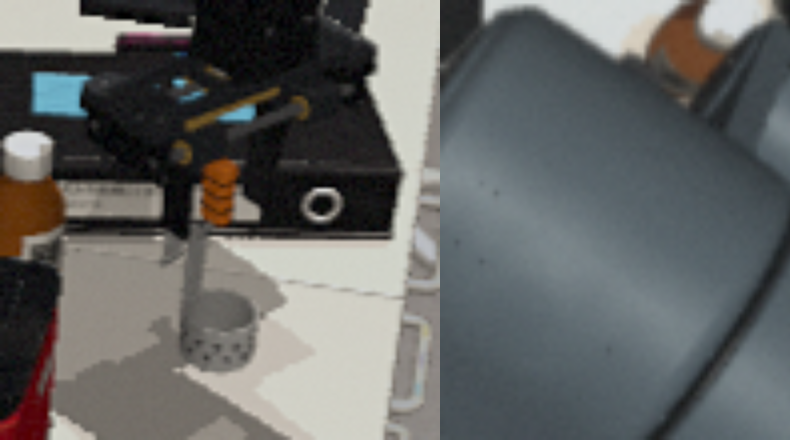

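The orange tab at (218,195) sits between the two fingers, at (178,190) and (265,175). Closing.

Call:
{"fn": "move_arm", "kwargs": {"series": "0 0 0 0 0 0; 0 0 0 0 0 0; 0 0 0 0 0 0; 0 0 0 0 0 0; 0 0 0 0 0 0; 0 0 0 0 0 0", "jaw": 0.22, "newtons": 8}}

```text
time: 9.58
position: [0.4698, -0.1555, 0.1255]
tool_rot: [0.342, 0.94, 0.0, -0.0]
ft_force: [-0.2, -0.4, 0.6]
grip_width: 0.0284
grip_force: 0.0
```

Call:
{"fn": "move_arm", "kwargs": {"series": "0 0 0 0 0 0; 0 0 0 0 0 0; 0 0 0 0 0 0; 0 0 0 0 0 0", "jaw": 0, "newtons": 8}}

```text
time: 9.92
position: [0.4698, -0.1554, 0.1255]
tool_rot: [0.342, 0.94, -0.0, -0.0]
ft_force: [0.1, 1.0, -0.7]
grip_width: 0.0137
grip_force: 8.0
```

Call:
{"fn": "move_arm", "kwargs": {"series": "0 0 0 0 0 0; 0 0 0 0 0 0; 0 0 0 0 0 0", "jaw": 0, "newtons": 30}}

```text
time: 10.17
position: [0.4698, -0.1554, 0.1255]
tool_rot: [0.342, 0.94, 0.0, -0.0]
ft_force: [-0.1, -0.0, -1.8]
grip_width: 0.0137
grip_force: 30.0
```

Run:
```python
from h import *
state()
c=shot('side'); look(c,['dipper_grip','dipper_hook','dipper_cup'])
```

```text
t 10.1667 p [ 0.4698 -0.1554  0.1255] f [-0.1 -0.  -1.8] w 0.013735410253305092
[[-0.7655  0.6434 -0.    ]
 [ 0.6434  0.7655  0.    ]
 [ 0.     -0.     -1.    ]]
dipper_grip [ 0.4688 -0.1573  0.1224] 0.7 [385. 137.]
dipper_hook [ 0.488  -0.1732  0.0776] 0.94 [378. 147.]
dipper_hook [0.5083 0.2658 0.1235] 0.47 [335. 241.]
dipper_cup [ 0.4587 -0.1451  0.0069] 0.96 [384. 175.]
dipper_cup [0.5111 0.1356 0.1027] 0.53 [347. 209.]
```

Grip holds: 13.7 mm opening at 30 N. I'll lift gently.

Call:
{"fn": "move_arm", "kwargs": {"series": "0 0 -2 0 0 0; 0 0 -6 0 0 0; 0 0 -13 0 0 0; 0 0 -23 0 0 0; 0 0 -35 0 0 0; 0 0 -49 0 0 0; 0 0 -64 0 0 0; 0 0 -79 0 0 0"}}

```text
time: 11.03
position: [0.4696, -0.1553, 0.2058]
tool_rot: [0.342, 0.94, 0.0, 0.0]
ft_force: [0.1, 0.9, -2.7]
grip_width: 0.014
grip_force: 30.0
```

Call:
{"fn": "move_arm", "kwargs": {"series": "0 0 -15 0 0 0; 0 0 -30 0 0 0; 0 0 -44 0 0 0; 0 0 -56 0 0 0; 0 0 -64 0 0 0; 0 0 -69 0 0 0; 0 0 -71 0 0 0"}}

```text
time: 11.62
position: [0.4699, -0.1555, 0.2765]
tool_rot: [0.342, 0.94, -0.0, 0.001]
ft_force: [0.4, -0.7, -1.4]
grip_width: 0.0135
grip_force: 30.0
```

Run:
```python
from h import *
plan([0.508,0.164,0.275],2)
for n in ['side','top']:
    c=shot(n); look(c,['dipper_grip','dipper_hook','dipper_cup'])
```

```text
t 11.6167 p [ 0.4699 -0.1555  0.2765] f [ 0.4 -0.7 -1.4] w 0.013548609122094227
[[-7.656e-01  6.433e-01  1.200e-03]
 [ 6.433e-01  7.656e-01 -7.000e-04]
 [-1.400e-03  2.000e-04 -1.000e+00]]
shift [176.4 269.1   1.3] turn [4.000e-02 7.000e-02 4.796e+01]
dipper_grip [ 0.473  -0.158   0.2704] 0.85 [390.  85.]
dipper_hook [ 0.4853 -0.1721  0.2262] 0.76 [384.  98.]
dipper_hook [ 0.4574 -0.1473  0.1591] 0.6 [391. 127.]
dipper_cup [ 0.4571 -0.1464  0.1554] 0.71 [391. 128.]
dipper_cup [ 0.4576 -0.1447  0.1584] 0.41 [417. 240.]
dipper_cup [ 0.4527 -0.1491  0.1501] 0.28 [417. 242.]
```

Call:
{"fn": "move_arm", "kwargs": {"series": "2 3 0 0 0 0; 5 8 0 0 0 0; 12 18 0 0 0 0; 22 33 0 0 0 0; 34 52 0 0 0 0; 47 71 0 0 0 0; 60 92 0 0 0 0; 74 113 0 0 0 0"}}

```text
time: 12.68
position: [0.4857, -0.0192, 0.2756]
tool_rot: [0.342, 0.94, 0.0, -0.0]
ft_force: [0.1, 0.1, -1.1]
grip_width: 0.0138
grip_force: 30.0
```

Call:
{"fn": "move_arm", "kwargs": {"series": "14 21 0 0 0 1; 27 42 0 0 0 3; 41 63 0 0 0 6; 55 84 0 0 0 9; 68 104 0 0 0 12; 81 124 0 0 0 15; 91 139 0 0 0 18; 98 149 0 0 0 21"}}

```text
time: 13.35
position: [0.506, 0.1589, 0.2755]
tool_rot: [0.508, 0.861, 0.0, -0.0]
ft_force: [-0.8, -0.3, -2.5]
grip_width: 0.014
grip_force: 30.0
```

Run:
```python
from h import *
plan([0.508,0.164,0.275],2)
```

```text
t 13.35 p [0.506  0.1589 0.2755] f [-0.8 -0.3 -2.5] w 0.014002425149372482
[[-4.838e-01  8.752e-01 -2.000e-04]
 [ 8.752e-01  4.838e-01  1.000e-03]
 [ 1.000e-03  3.000e-04 -1.000e+00]]
shift [3.5 4.2 0.5] turn [ 0.   -0.06 26.94]
```

Call:
{"fn": "move_arm", "kwargs": {"series": "2 2 0 0 0 3; 3 4 0 0 0 7; 3 4 0 0 0 11; 3 4 0 0 0 15; 3 4 0 0 0 19; 3 4 0 0 0 23; 3 4 0 0 0 26; 3 4 0 0 0 27"}}

```text
time: 14.02
position: [0.508, 0.1614, 0.2755]
tool_rot: [0.695, 0.719, -0.0, -0.0]
ft_force: [-0.5, 0.6, -1.8]
grip_width: 0.0137
grip_force: 30.0
```

Run:
```python
from h import *
o=state()
S=[];
for k in range(2):
  for n in ['side','top']:
    c=shot(n,f'{n}5{k}'); look(c,['dipper_grip','dipper_hook','dipper_cup','bath_rim','cap_strip_mid'])
a=cv2.imread('pics/side51.png')[60:280,280:420];b=cv2.imread('pics/top51.png')[180:260,220:360]
a=cv2.resize(a,None,fx=2.7,fy=2.7);b=cv2.resize(b,None,fx=3,fy=3);b=cv2.copyMakeBorder(b,0,a.shape[0]-b.shape[0],0,0,cv2.BORDER_CONSTANT)
cv2.imwrite('pics/o.png',np.hstack([a,b]))
```

```text
t 14.0167 p [0.508  0.1614 0.2755] f [-0.5  0.6 -1.8] w 0.013744046610047701
[[-3.340e-02  9.994e-01 -7.000e-04]
 [ 9.994e-01  3.340e-02  3.000e-04]
 [ 4.000e-04 -7.000e-04 -1.000e+00]]
dipper_grip [0.5088 0.1583 0.2716] 0.63 [349. 151.]
dipper_hook [0.5085 0.1363 0.2241] 0.65 [351. 164.]
dipper_cup [0.5074 0.1751 0.154 ] 0.95 [346. 202.]
bath_rim [0.5108 0.1357 0.1027] 0.88 [347. 209.]
bath_rim [0.5077 0.1357 0.2241] 0.54 [351. 164.]
dipper_grip [0.5129 0.1581 0.2718] 0.66 [347. 150.]
dipper_grip [0.5097 0.1346 0.2226] 0.24 [350. 164.]
dipper_hook [0.5074 0.1351 0.226 ] 0.72 [351. 163.]
dipper_cup [0.5061 0.1748 0.154 ] 0.74 [346. 202.]
bath_rim [0.5133 0.1388 0.1061] 0.61 [345. 208.]
```

View pics/o.png

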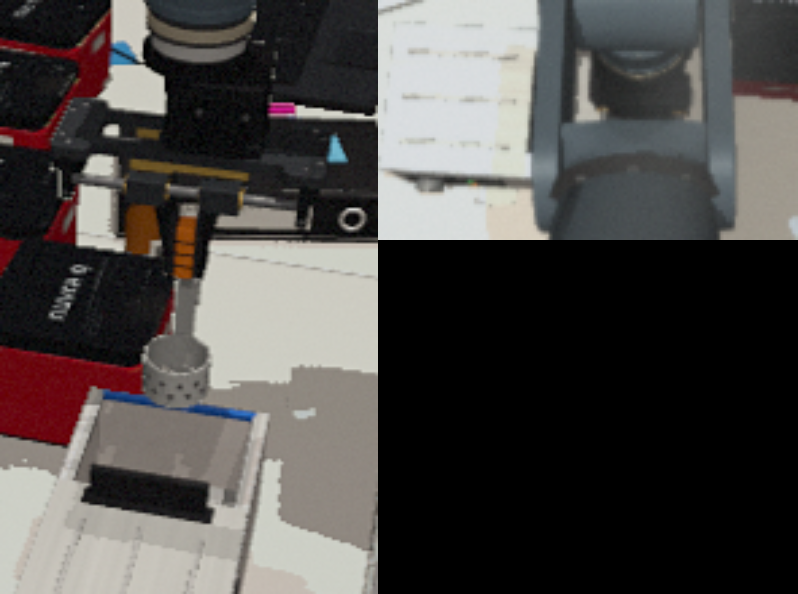

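The cup hangs over the tank at (176,370) in the crop, with the blue rim behind it at (178,405); the cover is open with its lip at (150,490). The hook needs about 2 mm more towards +y. I'll lower in stages.

Call:
{"fn": "move_arm", "kwargs": {"series": "1 1 3 0 0 0; 2 1 9 0 0 0; 2 1 18 0 0 0; 2 1 29 0 0 0; 2 1 40 0 0 0; 2 1 51 0 0 0; 2 1 62 0 0 0; 2 1 71 0 0 0"}}

```text
time: 15.88
position: [0.509, 0.1623, 0.2028]
tool_rot: [0.695, 0.719, -0.001, -0.001]
ft_force: [0.0, 0.2, -3.0]
grip_width: 0.0139
grip_force: 30.0
```

Call:
{"fn": "move_arm", "kwargs": {"series": "0 0 5 0 0 0; 0 0 7 0 0 0; 0 0 8 0 0 0; 0 0 8 0 0 0"}}

```text
time: 16.22
position: [0.5099, 0.1624, 0.1966]
tool_rot: [0.695, 0.719, 0.0, 0.0]
ft_force: [-0.1, -0.1, -2.4]
grip_width: 0.0135
grip_force: 30.0
```

Run:
```python
from h import *
o=state()
for k in range(2):
    c=shot('side'); look(c,['dipper_grip','dipper_hook','dipper_cup','bath_rim'])
cv2.imwrite('pics/p.png',cv2.resize(c['img'][120:260,290:410,::-1],None,fx=4.2,fy=4.2,interpolation=cv2.INTER_CUBIC))
```

```text
t 16.2167 p [0.5099 0.1624 0.1966] f [-0.1 -0.1 -2.4] w 0.013523498776609163
[[-3.420e-02  9.994e-01  4.000e-04]
 [ 9.994e-01  3.420e-02  0.000e+00]
 [ 0.000e+00  4.000e-04 -1.000e+00]]
dipper_grip [0.5131 0.1605 0.1933] 0.58 [345. 182.]
dipper_hook [ 0.6413  0.4614 -0.0017] 0.75 [243. 343.]
dipper_hook [0.5073 0.1363 0.1478] 0.58 [349. 193.]
dipper_cup [0.5101 0.1774 0.0744] 0.9 [343. 230.]
bath_rim [0.5111 0.1394 0.105 ] 0.7 [346. 209.]
dipper_grip [0.5119 0.1625 0.1923] 0.91 [346. 183.]
dipper_hook [0.5101 0.1358 0.1461] 0.57 [348. 193.]
dipper_cup [0.5097 0.1764 0.0771] 0.92 [343. 229.]
bath_rim [0.5072 0.2634 0.1211] 0.75 [336. 241.]
bath_rim [0.512  0.1387 0.1039] 0.71 [346. 209.]
```

View pics/p.png

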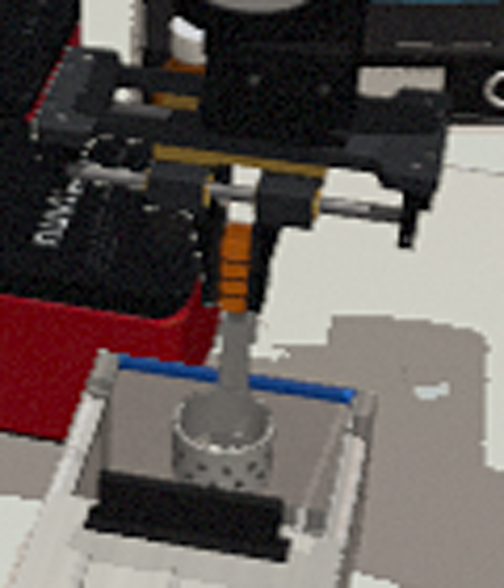

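The cup is inside the tank opening at (222,440) and the rim is behind the shank at (240,380). I'll shift +2 mm and lower slowly.

Call:
{"fn": "move_arm", "kwargs": {"series": "2 0 2 0 0 0; 2 0 6 0 0 0; 2 0 11 0 0 0; 2 0 17 0 0 0; 2 0 23 0 0 0; 2 0 29 0 0 0; 2 0 33 0 0 0; 2 0 35 0 0 0"}}

```text
time: 17.38
position: [0.5091, 0.1643, 0.1605]
tool_rot: [0.695, 0.719, -0.001, -0.001]
ft_force: [0.0, 0.4, -2.2]
grip_width: 0.0137
grip_force: 30.0
```

Call:
{"fn": "move_arm", "kwargs": {"series": "0 0 0 0 0 0; 0 0 1 0 0 0; 0 0 2 0 0 0; 0 0 3 0 0 0"}}

```text
time: 17.72
position: [0.5099, 0.1644, 0.1588]
tool_rot: [0.695, 0.719, 0.0, 0.0]
ft_force: [-0.3, -0.2, -1.5]
grip_width: 0.0139
grip_force: 30.0
```

Run:
```python
from h import *
o=state()
c=shot('side'); look(c,['dipper_grip','dipper_hook','dipper_cup','bath_rim'])
```

```text
t 17.7167 p [0.5099 0.1644 0.1588] f [-0.3 -0.2 -1.5] w 0.013904048241408421
[[-3.410e-02  9.994e-01  8.000e-04]
 [ 9.994e-01  3.410e-02  1.000e-04]
 [ 1.000e-04  8.000e-04 -1.000e+00]]
dipper_grip [0.5115 0.1608 0.1551] 0.93 [345. 197.]
dipper_hook [0.5068 0.139  0.1097] 0.75 [348. 207.]
dipper_hook [0.5052 0.2641 0.1215] 0.66 [337. 241.]
dipper_cup [0.5056 0.1784 0.0393] 0.73 [344. 242.]
bath_rim [0.6926 0.1927 0.0029] 0.6 [263. 243.]
bath_rim [0.5094 0.1823 0.0349] 0.4 [342. 245.]
```

Call:
{"fn": "move_arm", "kwargs": {"series": "0 0 0.7 0 0 0; 0 0 1.4 0 0 0; 0 0 2 0 0 0; 0 0 2 0 0 0"}}

```text
time: 18.3
position: [0.5095, 0.1644, 0.1564]
tool_rot: [0.695, 0.719, -0.0, -0.0]
ft_force: [0.4, 0.2, -1.3]
grip_width: 0.0141
grip_force: 30.0
```

Call:
{"fn": "move_arm", "kwargs": {"series": "0 0 0.5 0 0 0; 0 0 1 0 0 0; 0 0 1 0 0 0"}}

```text
time: 18.55
position: [0.5096, 0.1644, 0.1555]
tool_rot: [0.695, 0.719, -0.0, -0.0]
ft_force: [0.1, 0.3, -2.3]
grip_width: 0.0138
grip_force: 30.0
```

Call:
{"fn": "move_arm", "kwargs": {"series": "0 0 0.5 0 0 0; 0 0 1 0 0 0; 0 0 1 0 0 0"}}

```text
time: 18.8
position: [0.5097, 0.1644, 0.1554]
tool_rot: [0.695, 0.719, 0.0, 0.0]
ft_force: [-1.8, -0.2, 4.6]
grip_width: 0.0141
grip_force: 30.0
```

The rim has been reached at the expected height, with the force going from -2 to +4.6 N. Relaxing the grip and releasing.

Call:
{"fn": "move_arm", "kwargs": {"series": "0 0 -0.4 0 0 0; 0 0 -0.6 0 0 0; 0 0 -0.6 0 0 0", "newtons": 4}}

```text
time: 19.05
position: [0.5097, 0.1645, 0.1553]
tool_rot: [0.695, 0.719, 0.0, -0.0]
ft_force: [-0.6, 0.7, 1.0]
grip_width: 0.0139
grip_force: 4.0
```

Call:
{"fn": "move_arm", "kwargs": {"series": "0 0 0 0 0 0; 0 0 0 0 0 0; 0 0 0 0 0 0; 0 0 0 0 0 0", "jaw": 0.5}}

```text
time: 19.38
position: [0.5097, 0.1643, 0.1551]
tool_rot: [0.695, 0.719, 0.0, 0.0]
ft_force: [-1.0, -0.8, 0.3]
grip_width: 0.033
grip_force: 0.0
```

Run:
```python
from h import *
o=state()
c=shot('side'); look(c,['dipper_grip','dipper_hook','dipper_cup','cover_lip'])
cv2.imwrite('pics/r.png',cv2.resize(c['img'][120:260,290:410,::-1],None,fx=4.2,fy=4.2,interpolation=cv2.INTER_CUBIC))
```

```text
t 19.3833 p [0.5097 0.1643 0.1551] f [-1.  -0.8  0.3] w 0.033044717430828104
[[-3.410e-02  9.994e-01  2.000e-04]
 [ 9.994e-01  3.410e-02 -0.000e+00]
 [-0.000e+00  2.000e-04 -1.000e+00]]
dipper_grip [0.5097 0.1734 0.1464] 0.69 [345. 204.]
dipper_grip [ 0.5072  0.2737 -0.0026] 0.24 [333. 286.]
dipper_hook [0.5093 0.142  0.1043] 0.91 [347. 210.]
dipper_cup [0.511  0.173  0.0275] 0.62 [342. 244.]
cover_lip [0.5054 0.2653 0.1227] 0.83 [337. 241.]
```

View pics/r.png

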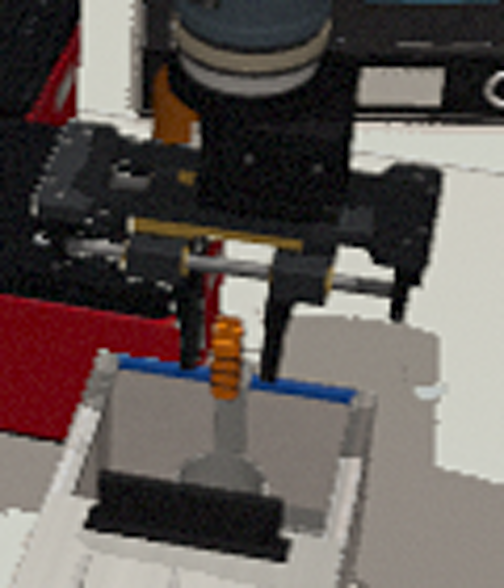

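The dipper is released and hangs from the rim. It leans slightly, as expected from the hook's slack, with the tab at (227,360) clear between the fingers. I'll withdraw straight up and away, then check.

Call:
{"fn": "move_arm", "kwargs": {"series": "0 0 0 0 0 0; 0 0 -3 0 0 0; 0 0 -12 0 0 0; 0 0 -30 0 0 0; 0 0 -55 0 0 0; 0 0 -85 0 0 0; 0 0 -115 0 0 0; 0 0 -140 0 0 0"}}

```text
time: 20.3
position: [0.5099, 0.1645, 0.2981]
tool_rot: [0.695, 0.719, 0.001, 0.001]
ft_force: [0.2, -1.1, -1.0]
grip_width: 0.0434
grip_force: 0.0
```

Call:
{"fn": "move_arm", "kwargs": {"series": "-30 0 0 0 0 0; -65 0 0 0 0 0; -105 0 0 0 0 0; -145 0 0 0 0 0; -185 0 0 0 0 0; -225 0 0 0 0 0; -260 0 0 0 0 0; -280 0 0 0 0 0"}}

```text
time: 20.97
position: [0.5194, -0.1194, 0.2962]
tool_rot: [0.696, 0.718, -0.0, 0.001]
ft_force: [0.2, 0.7, 0.5]
grip_width: 0.0435
grip_force: 0.0
```

Run:
```python
from h import *
o=state()
for n in ['side','top','side','top']:
    c=shot(n,'e'+n); look(c,['dipper_grip','dipper_hook','dipper_cup','cover_lip','cap_strip_mid','bath_rim'])
a=cv2.resize(cv2.imread('pics/eside.png')[140:260,290:400],None,fx=3.6,fy=4.1,interpolation=cv2.INTER_CUBIC)
b=cv2.resize(cv2.imread('pics/etop.png')[180:260,265:335],None,fx=5.6,fy=6.15,interpolation=cv2.INTER_CUBIC)
cv2.imwrite('pics/e.png',np.hstack([a,b[:a.shape[0]]]))
```

```text
t 20.9667 p [ 0.5194 -0.1194  0.2962] f [0.2 0.7 0.5] w 0.043461065153435265
[[-0.0314  0.9995  0.0018]
 [ 0.9995  0.0314 -0.0022]
 [-0.0023  0.0017 -1.    ]]
dipper_grip [0.5072 0.174  0.1456] 0.84 [346. 204.]
dipper_hook [0.511 0.143 0.102] 0.66 [346. 211.]
dipper_cup [0.509  0.1748 0.0323] 0.83 [342. 243.]
cover_lip [0.5062 0.266  0.1204] 0.71 [336. 242.]
bath_rim [0.512  0.1423 0.1013] 0.63 [346. 211.]
dipper_grip [0.5096 0.1754 0.149 ] 0.57 [305. 213.]
dipper_hook [0.5066 0.143  0.103 ] 0.68 [316. 218.]
dipper_cup [0.5068 0.1719 0.03  ] 0.7 [307. 221.]
cover_lip [0.5105 0.2644 0.1266] 0.66 [275. 212.]
cap_strip_mid [0.5105 0.1705 0.0314] 0.45 [307. 220.]
bath_rim [0.5124 0.1348 0.1083] 0.66 [319. 216.]
bath_rim [0.5094 0.174  0.0345] 0.51 [306. 220.]
dipper_grip [0.5099 0.1737 0.1463] 0.97 [344. 204.]
dipper_hook [0.5086 0.1394 0.1039] 0.76 [347. 209.]
dipper_cup [0.5079 0.1763 0.029 ] 0.87 [343. 245.]
dipper_cup [0.5132 0.1372 0.1038] 0.61 [346. 208.]
cover_lip [0.5088 0.2651 0.1214] 0.77 [335. 241.]
cover_lip [0.5082 0.1435 0.1041] 0.69 [347. 210.]
bath_rim [0.5102 0.1393 0.1029] 0.87 [347. 210.]
dipper_grip [0.513  0.1767 0.1483] 0.78 [304. 212.]
dipper_hook [0.5104 0.1443 0.0996] 0.54 [316. 217.]
dipper_cup [0.5087 0.1722 0.0326] 0.72 [307. 220.]
dipper_cup [ 0.6915  0.1841 -0.0028] 0.65 [308. 168.]
cover_lip [0.5109 0.2666 0.1267] 0.77 [274. 212.]
cover_lip [0.5121 0.1405 0.1083] 0.37 [317. 216.]
cap_strip_mid [0.5091 0.1728 0.0308] 0.49 [307. 220.]
bath_rim [0.5083 0.1348 0.1084] 0.98 [319. 217.]
```

View pics/e.png

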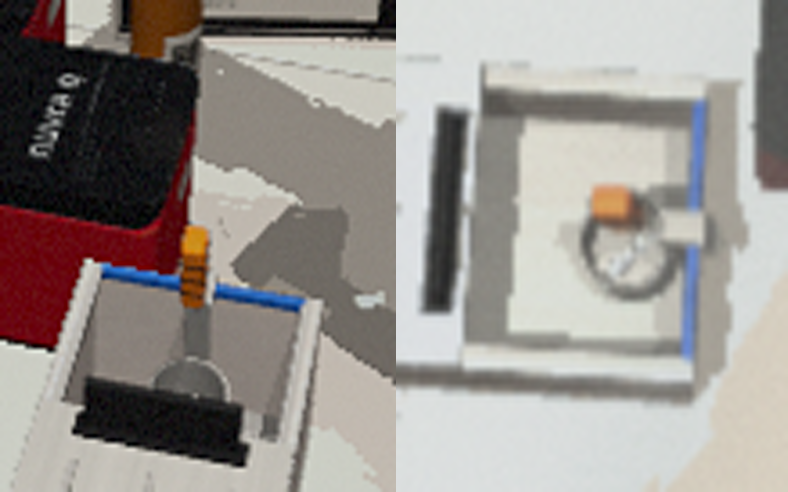

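The right-hand view shows the hook bridge lying across the blue rim at (690,228) with its leg outside, and the cup inside the tank at (630,250) with the white strip in it. The cover is fully open, its lip at (445,210). The slight lean is just the hook's slack at rest, so I'm handing in.

```bash
python3 -c "
from rig import robot
print(robot.hand_in())"
```

```text
the job is handed in; nothing more can be done
None
```

I pushed the cover open to its stop and hung the dipper fully down on the blue rim, hook outside, cup in the tank leaning about 7° from the hook's slack and the strip still in it; nothing else was touched, and I handed the job in at about 21 s.

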